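Stop the riveter, reload its nest, release the stop

ROBOT

A 6-joint arm with a two-finger parallel gripper is mounted at the origin on the work surface. World frame = base frame: x ahead of the robot, y to its left, z up, the work surface at z = 0. Lengths are in mm, angles in rad, forces in N, time in s.
With the tool pointing down it reaches from about 375 to 900 mm from the base axis. Payload 3.1 kg.
Tool frame: the origin (TCP) lies at the very end of the fingers, on their centre line; the grasp point (between the pads) lies 19 mm behind it (bot.grasp_offset is the distance from the TCP to the grasp point, in mm); z points along the fingers, y is the line along which they close (so a half turn about z gives the same grasp; the last joint's range is limited). The gripper opens to 85 mm and grips with 20 to 120 N. Pads are 22 mm wide; open, the fingers measure 114 mm over their backs; the gripper's body (76 mm by 85 mm) begins 54 mm behind the grasp point. The pads swing forward as they close: fully open they stand 13 mm farther back than shut.
Start: joints at [1.028, 0.527, 1.433, -0, 1.181, -0.178], TCP at [222.935, 583.864, 231.31] pointing down, gripper open.
Joint ranges: [-3.08, 3.08], [-0.75, 2.2], [0.22, 2.44], [-1.43, 4.57], [0, 2.65], [-2.85, 2.85]. Speed limits (rad/s): [2.79, 2.79, 3.14, 3.14, 3.14, 3.14].

INTERFACE

Orientations are given as a unit quaternion [w, x, y, z].
In Python, from bench import bot gives the robot as it stands. The module is installed in compiled form; this text tells all that it offers.
- The arm moves only by the tool servo_tool, never from a script. Its argument "series" is a list that holds one entry, the list of rows, each a list of 7 numbers: the turn, a rotation vector about the world's x, y, z scaled (see below), then the shift along the world's x, y, z scaled (see below), then the opening, from -1 (shut) to 1 (fully open). A call has exactly 8 rows; each row shifts and turns the commanded pose from where the row before left it; what a row does not reach is not made up. The controller multiplies each number of a shift by 250 mm and each number of a turn by pi/2 rad. A row lasts 1/12 s, in which the tool goes at most 41.7 mm and 7.16 degrees, less where a joint would pass 70% of its speed; a pose out of reach is approached as far as the arm can. A call with a number of a shift or a turn outside -1 to 1 is refused whole. A call with a gripper value outside its range is refused whole. The fingers move at their own pace and stop on an object; the grip force is fixed at half the most. Time passes only in rows, so rows that do not move let the fingers close, or fill a call up. It gives the time, the measured TCP pose, the force, the opening and the grip force at its end, in the units of the state.
- bot.read_state(): the state, without advancing time (a new reading comes with each control period).
- bot.capture(name): name is "side" or "top"; returns (picture, depth): 400x640x3 uint8, red, green, blue; 400x640 float32, mm along the optical axis (not along the pixel's ray), 0 where there is no reading.
- bot.camera_params(name): a dict with "fx", "fy", "cx", "cy" (pixels), "origin" and "orientation" of the camera in the world. Camera axes: x right, y down, z forward; pixel columns grow to the right and rows downward; lengths in mm; the calibration is good to about 2 mm. A picture is of the moment at which its call begins. camera_params takes no time and is no camera call.
- bot.hand_in(): hands the job in; it is judged then, once.
The state is a dict: "clock": time; "joints": joint angles; "joint_vel": joint speeds; "tau": joint torques, N m; "tcp_pos": TCP position; "tool_rot": TCP orientation; "force": force on the tool from outside, world axes, zero at the start; "wrist_torque": the same for the moment, N m; "finger_gap": finger opening in mm; "finger_force": force on a finger pad.
Only numpy, scipy, OpenCV 4.12 (cv2) and the standard library are available. Lean on these libraries where they do the work, as an engineer would, in place of code of your own. Each camera call takes 0.05 s, during which the arm holds its last target. There are 200 camera calls.

TASK

Press the red mushroom stop down until it latches, and only then handle any bracket: with the stop kept latched, take every finished bracket (the ones with a black cap) out of the nest and stand it upright wholly on the grey foam mat, and seat every bare bracket from the white sheet flat and square on the floor of a pocket of the nest, one to a pocket. When all of that is done, turn the stop's knob clockwise to release it, so that the head comes fully back up. Leave the other things on the bench where they are.

Things in the scene. Friction and masses are not known exactly. Their poses are not given: they have to be found in the camera images.
- stop (a joint): Travel of the mushroom stop head, m: 0 fully up, 0.008 fully down. Sprung with a snap action: about 5 N starts it moving, past the middle (0.004) it snaps down by itself and, let go, stays latched at 0.008; let go before the middle it comes back up. The head runs on a steep screw thread: it twists as it goes down and is brought up by turning it back.
- stop_knob (a joint): Angle of the head with its grip bar, rad, growing clockwise seen from above: 0 when up, -0.7 when latched (so pressing twists it counter-clockwise). It follows the travel: angle = -87.5 per m x travel. To reset, turn it 0.7 clockwise while moving the hand up 8 mm with it (a tight grip held at one height blocks it); past half-way it springs up by itself when let go. Needs under 0.1 N m.
- stop_grip (a point): Centre of the top face of the grip bar on the red mushroom head (head 62 mm across). The bar is 52 mm long (point x), 14 mm thick (point y), and stands 26 mm above the head. 82 mm above the table when up; it goes down and turns with the head. Press here; to turn, pinch the bar across its 14 mm.
- stop_station: Low yellow box 100 x 100 x 24 mm, fixed, with the mushroom stop head in the middle. Origin: centre of the underside. It stands either nearer to or farther from the robot than the grey mat.
- nest: Loading nest of the riveter, fixed: steel plate 212 x 156 mm with four rectangular pockets (2 x 2) between aluminium walls. Origin: centre of the underside; pocket floors at z 10 mm, wall tops at z 20 mm. Each pocket measures 80 x 52 mm, long side along the nest's x, 2 mm play each side of a bracket.
- mat: Grey foam mat 170 x 160 x 6 mm, flat on the table, fixed. Origin: centre of the underside; x along the 170 mm. Place for the finished brackets; two fit side by side.
- pocket0 (a point): Centre of the floor of one pocket of the nest, axes as the nest's; a bracket's origin belongs here.
- pocket1 (a point): Centre of the floor of one pocket of the nest, axes as the nest's; a bracket's origin belongs here.
- pocket2 (a point): Centre of the floor of one pocket of the nest, axes as the nest's; a bracket's origin belongs here.
- pocket3 (a point): Centre of the floor of one pocket of the nest, axes as the nest's; a bracket's origin belongs here.
- bracket0: Bare bracket, on the white sheet (300 x 260 x 3 mm) at the start, or absent. Silver cast bracket, 0.17 to 0.31 kg: base plate 76 x 48 x 10 mm; on it a saddle block 56 x 34 mm with a rounded top, 50 mm high in all. Flat saddle sides 34 mm apart from 10 to 33 mm height (grip them, across y). Origin: centre of underside; x along the 76 mm. Half a turn about z changes nothing.
- bracket1: Bare bracket, on the white sheet (300 x 260 x 3 mm) at the start, or absent. Silver cast bracket, 0.17 to 0.31 kg: base plate 76 x 48 x 10 mm; on it a saddle block 56 x 34 mm with a rounded top, 50 mm high in all. Flat saddle sides 34 mm apart from 10 to 33 mm height (grip them, across y). Origin: centre of underside; x along the 76 mm. Half a turn about z changes nothing.
- bracket2: Bare bracket, on the white sheet (300 x 260 x 3 mm) at the start, or absent. Silver cast bracket, 0.17 to 0.31 kg: base plate 76 x 48 x 10 mm; on it a saddle block 56 x 34 mm with a rounded top, 50 mm high in all. Flat saddle sides 34 mm apart from 10 to 33 mm height (grip them, across y). Origin: centre of underside; x along the 76 mm. Half a turn about z changes nothing.
- bracket3: Bare bracket, on the white sheet (300 x 260 x 3 mm) at the start, or absent. Silver cast bracket, 0.17 to 0.31 kg: base plate 76 x 48 x 10 mm; on it a saddle block 56 x 34 mm with a rounded top, 50 mm high in all. Flat saddle sides 34 mm apart from 10 to 33 mm height (grip them, across y). Origin: centre of underside; x along the 76 mm. Half a turn about z changes nothing.
- finished0: Finished bracket, in a pocket at the start, or absent: has a black cap 28 x 16 mm on top, 62 mm high in all. Silver cast bracket, 0.17 to 0.31 kg: base plate 76 x 48 x 10 mm; on it a saddle block 56 x 34 mm with a rounded top at 50 mm. Flat saddle sides 34 mm apart from 10 to 33 mm height (grip them, across y). Origin: centre of underside; x along the 76 mm. Half a turn about z changes nothing.
- finished1: Finished bracket, in a pocket at the start, or absent: has a black cap 28 x 16 mm on top, 62 mm high in all. Silver cast bracket, 0.17 to 0.31 kg: base plate 76 x 48 x 10 mm; on it a saddle block 56 x 34 mm with a rounded top at 50 mm. Flat saddle sides 34 mm apart from 10 to 33 mm height (grip them, across y). Origin: centre of underside; x along the 76 mm. Half a turn about z changes nothing.
- finished2: Finished bracket, in a pocket at the start, or absent: has a black cap 28 x 16 mm on top, 62 mm high in all. Silver cast bracket, 0.17 to 0.31 kg: base plate 76 x 48 x 10 mm; on it a saddle block 56 x 34 mm with a rounded top at 50 mm. Flat saddle sides 34 mm apart from 10 to 33 mm height (grip them, across y). Origin: centre of underside; x along the 76 mm. Half a turn about z changes nothing.
- finished3: Finished bracket, in a pocket at the start, or absent: has a black cap 28 x 16 mm on top, 62 mm high in all. Silver cast bracket, 0.17 to 0.31 kg: base plate 76 x 48 x 10 mm; on it a saddle block 56 x 34 mm with a rounded top at 50 mm. Flat saddle sides 34 mm apart from 10 to 33 mm height (grip them, across y). Origin: centre of underside; x along the 76 mm. Half a turn about z changes nothing.
- marker: White marker pen, 130 mm long; a bystander. Origin: at its underside or middle.
- driver: Screwdriver, 220 mm long; a bystander. Origin: at its underside or middle.
- carton_small: Small open carton, 90 x 110 x 50 mm; a bystander. Origin: at its underside or middle.
- hex_set: Hex key set in a holder, 145 mm long; a bystander. Origin: at its underside or middle.
Things that resemble listed ones, but are neither listed nor needed, are in the scene too. What is shaped like the finished3 but blue is not meant. Leave any green or turquoise look-alike of the bracket1 alone.

How it is judged (in metres and radians):
On the way, in this order (a step that is already met when the one before it is completed fails the run):
1. the mushroom stop is pressed down (value of joint stop above 0.0065 m), for 0.2 s.
2. with the stop still down, every finished bracket stands on the mat and every bare bracket sits in a pocket (value of joint stop above 0.006 m and x of finished0 in the frame of mat between -0.063 and 0.063 m and y of finished0 in the frame of mat between -0.058 and 0.058 m and z of finished0 in the frame of mat between 0.003 and 0.01 m and angle between each of finished0, finished1, finished2, finished3's own z axis and vertical below 0.08 rad and x of finished1 in the frame of mat between -0.063 and 0.063 m and y of finished1 in the frame of mat between -0.058 and 0.058 m and z of finished1 in the frame of mat between 0.003 and 0.01 m and x of finished2 in the frame of mat between -0.063 and 0.063 m and y of finished2 in the frame of mat between -0.058 and 0.058 m and z of finished2 in the frame of mat between 0.003 and 0.01 m and x of finished3 in the frame of mat between -0.063 and 0.063 m and y of finished3 in the frame of mat between -0.058 and 0.058 m and z of finished3 in the frame of mat between 0.003 and 0.01 m and (distance between bracket0 and pocket0 below 0.006 m or distance between bracket0 and pocket1 below 0.006 m or distance between bracket0 and pocket2 below 0.006 m or distance between bracket0 and pocket3 below 0.006 m) and angle between each of bracket0, bracket1, bracket2, bracket3's own z axis and vertical below 0.035 rad and angle between the x axis of each of bracket0, bracket1, bracket2, bracket3 and the x axis of nest, either way round below 0.1 rad and (distance between bracket1 and pocket0 below 0.006 m or distance between bracket1 and pocket1 below 0.006 m or distance between bracket1 and pocket2 below 0.006 m or distance between bracket1 and pocket3 below 0.006 m) and (distance between bracket2 and pocket0 below 0.006 m or distance between bracket2 and pocket1 below 0.006 m or distance between bracket2 and pocket2 below 0.006 m or distance between bracket2 and pocket3 below 0.006 m) and (distance between bracket3 and pocket0 below 0.006 m or distance between bracket3 and pocket1 below 0.006 m or distance between bracket3 and pocket2 below 0.006 m or distance between bracket3 and pocket3 below 0.006 m)), for 0.2 s.
3. the knob is turned back and the stop head is up (value of joint stop below 0.002 m), for 0.1 s.
At the end, for the whole second after the job is handed in: Stop head up within 2 mm, knob at rest; each finished bracket upright on the mat, centre within 63 x 58 mm of the mat's centre; each bare bracket in a pocket, within 6 mm of its floor centre, tilted under 2 degrees, in line with the nest within 0.1 rad; brackets at rest (value of joint stop below 0.002 m and value of joint stop_knob above -0.15 rad and x of finished0 in the frame of mat between -0.063 and 0.063 m and y of finished0 in the frame of mat between -0.058 and 0.058 m and z of finished0 in the frame of mat between 0.003 and 0.01 m and angle between each of finished0, finished1, finished2, finished3's own z axis and vertical below 0.08 rad and linear speed of each of finished0, finished1, finished2, finished3, bracket0, bracket1, bracket2, bracket3 below 0.02 m/s and x of finished1 in the frame of mat between -0.063 and 0.063 m and y of finished1 in the frame of mat between -0.058 and 0.058 m and z of finished1 in the frame of mat between 0.003 and 0.01 m and x of finished2 in the frame of mat between -0.063 and 0.063 m and y of finished2 in the frame of mat between -0.058 and 0.058 m and z of finished2 in the frame of mat between 0.003 and 0.01 m and x of finished3 in the frame of mat between -0.063 and 0.063 m and y of finished3 in the frame of mat between -0.058 and 0.058 m and z of finished3 in the frame of mat between 0.003 and 0.01 m and (distance between bracket0 and pocket0 below 0.006 m or distance between bracket0 and pocket1 below 0.006 m or distance between bracket0 and pocket2 below 0.006 m or distance between bracket0 and pocket3 below 0.006 m) and angle between each of bracket0, bracket1, bracket2, bracket3's own z axis and vertical below 0.035 rad and angle between the x axis of each of bracket0, bracket1, bracket2, bracket3 and the x axis of nest, either way round below 0.1 rad and (distance between bracket1 and pocket0 below 0.006 m or distance between bracket1 and pocket1 below 0.006 m or distance between bracket1 and pocket2 below 0.006 m or distance between bracket1 and pocket3 below 0.006 m) and (distance between bracket2 and pocket0 below 0.006 m or distance between bracket2 and pocket1 below 0.006 m or distance between bracket2 and pocket2 below 0.006 m or distance between bracket2 and pocket3 below 0.006 m) and (distance between bracket3 and pocket0 below 0.006 m or distance between bracket3 and pocket1 below 0.006 m or distance between bracket3 and pocket2 below 0.006 m or distance between bracket3 and pocket3 below 0.006 m)); the robot touches nothing.
It fails at once if a bracket is gripped while the stop is not down (value of joint stop below 0.003 m and (contact force between the fingers and bracket0 above 2 N or contact force between the fingers and bracket1 above 2 N or contact force between the fingers and bracket2 above 2 N or contact force between the fingers and bracket3 above 2 N or contact force between the fingers and finished0 above 2 N or contact force between the fingers and finished1 above 2 N or contact force between the fingers and finished2 above 2 N or contact force between the fingers and finished3 above 2 N)).
It fails at once if another thing on the bench is pushed more than 4 cm (distance of any of marker, driver, carton_small, hex_set from where it was at the start of the episode above 0.04 m).
Of bracket0, bracket1, bracket2, bracket3 only 2 to 4 are there at a start; the rules pass over those that are not, and their reading is None.
Of finished0, finished1, finished2, finished3 only 2 to 2 are there at a start; the rules pass over those that are not, and their reading is None.
At some moment in a run one of bracket0, bracket1, bracket2, bracket3, finished0, finished1, finished2, finished3 may be knocked a few centimetres aside while the robot is not near it.
Once in a run the grip may slacken for a moment while it holds something.
It also fails if it takes over 210 s, if anything falls off the work surface, if the arm or the gripper's body presses on something with over 40 N, if the wrist force passes 120 N, or if a joint passes its speed limit or range.

## Working session

There is one attempt and no reset: what is moved stays moved. The work goes in short steps, Python scripts to look and compute and a tool call to move; the robot and the scene stay as the last step left them, time stands still between calls to the robot, and variables do not carry over. Pictures are saved under pics/ and viewed, at most 14 in all, crops included, and the job is handed in when it is done.

Besides the shell and the picture viewer there is one more tool, called after ">>>" as a command line: name --argument value ..., lists and objects as JSON in quotes. servo_tool: Moves the arm, as the interface text tells. Its arguments: {"type":"object","properties":{"series":{"type":"array"}},"required":["series"]}

```bash
mkdir -p pics; cat > h.py <<'E'
import numpy as np, cv2
from scipy.spatial.transform import Rotation as R
from bench import bot
def cap(n,f=None):
    im,d=bot.capture(n)
    if f: cv2.imwrite('pics/'+f,cv2.cvtColor(im,cv2.COLOR_RGB2BGR))
    return im,d
def cam(n):
    p=bot.camera_params(n); q=np.array(p['orientation']); 
    return p,R.from_quat(q[[1,2,3,0]]).as_matrix(),np.array(p['origin'])
def ray(n,u,v,z):
    p,M,o=cam(n); d=M@np.array([(u-p['cx'])/p['fx'],(v-p['cy'])/p['fy'],1])
    return o+d*(z-o[2])/d[2]
def cloud(n,dep):
    p,M,o=cam(n); v,u=np.mgrid[:400,:640]
    c=np.stack([(u-p['cx'])/p['fx']*dep,(v-p['cy'])/p['fy']*dep,dep],-1)
    w=c@M.T+o; w[dep==0]=np.nan; return w
E
python3 - <<'E'
from h import *
for n in('top','side'):
    im,d=cap(n,n+'0.png'); p,M,o=cam(n); print(p); np.savez(n+'0.npz',im=im,d=d)
print(bot.read_state())
E
```

```text
{'fx': 380.68610491018023, 'fy': 380.68610491018023, 'cx': 317.3718203576687, 'cy': 201.58839462404387, 'origin': array([ 295.85636422,  -46.43066762, 1291.76461492]), 'orientation': array([-0.06164733,  0.7141741 , -0.69390707,  0.06817573])}
{'fx': 361.24067263842403, 'fy': 361.24067263842403, 'cx': 323.224904909059, 'cy': 196.59072784035848, 'origin': array([ 329.86846116, -936.43044261,  939.3228249 ]), 'orientation': array([-0.39561273,  0.91232646, -0.09450038,  0.04712404])}
{'clock': 0.1, 'joints': array([ 1.02744995e+00,  5.28357866e-01,  1.43375248e+00, -3.08477095e-05,
        1.18142855e+00, -1.78451146e-01]), 'joint_vel': array([-4.46702053e-05, -3.36418180e-03, -2.01100181e-03, -6.13984910e-04,
        6.22629144e-04, -3.29125367e-04]), 'tau': array([ 1.05668541e-04, -4.43309498e+01, -1.78586090e+01, -1.62830638e-04,
        3.82027589e-03,  2.75296799e-07]), 'tcp_pos': array([222.64789644, 583.3123704 , 230.44780982]), 'tool_rot': array([-3.30278296e-04,  1.81431247e-01,  9.83403150e-01, -9.15467082e-04]), 'force': array([-0.08472418, -0.78730583,  0.00122142]), 'wrist_torque': array([-0.08109597,  0.02882344,  0.02695902]), 'finger_force': 0.0, 'finger_gap': 85.06409957225605}
```

View pics/top0.png

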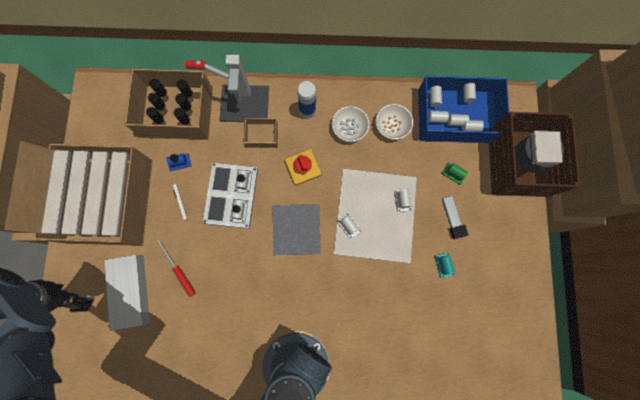

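View pics/side0.png

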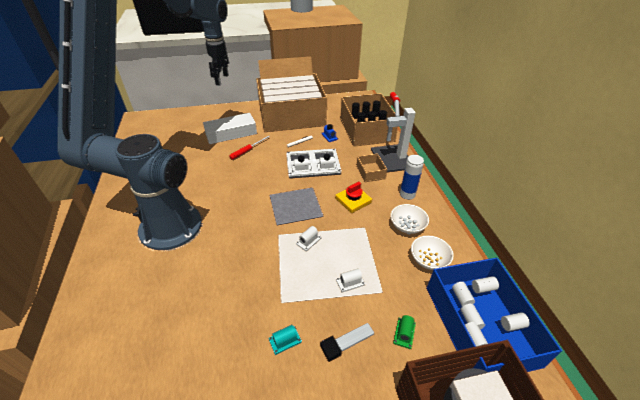

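```bash
cat > m.py <<'E'
from h import *
for n in('top','side'):
    z=np.load(n+'0.npz'); W=cloud(n,z['d']); im=z['im']
    hsv=cv2.cvtColor(im,cv2.COLOR_RGB2HSV); H,S,V=[hsv[...,i].astype(int) for i in range(3)]
    def rep(nm,m,k=1,amin=30):
        m=m.astype(np.uint8); c,_=cv2.findContours(m,cv2.RETR_EXTERNAL,cv2.CHAIN_APPROX_NONE)
        for q in sorted(c,key=cv2.contourArea)[::-1][:k]:
            if cv2.contourArea(q)<amin: continue
            mm=np.zeros_like(m); cv2.drawContours(mm,[q],-1,1,-1); P=W[(mm>0)&(m>0)]; P=P[~np.isnan(P[:,0])]
            z=np.median(P[:,2]); r=cv2.minAreaRect(P[:,:2].astype(np.float32))
            print(n,nm,'px',q.reshape(-1,2).mean(0).round(0),'mean',P.mean(0).round(1),'med z',z.round(1),'p95z',np.percentile(P[:,2],95).round(1),'rect',np.round(r[0],1),np.round(r[1],1),round(r[2],1))
    x,y,zz=W[...,0],W[...,1],W[...,2]
    reg=(x>380)&(x<760)&(y>-420)&(y<380)
    rep('yellow',reg&(H>18)&(H<32)&(S>170)&(V>120),1)
    rep('red',reg&((H<6)|(H>174))&(S>150)&(V>80)&(zz>20)&(y<100),1)
    rep('redtop',reg&((H<6)|(H>174))&(S>150)&(zz>72)&(y<100),1,5)
    rep('mat',reg&(S<60)&(V>50)&(V<120)&(y>-100)&(y<130)&(zz<15)&(x<620),1)
    rep('nest',reg&(y>110)&(y<350)&(zz>14)&(zz<26)&(S<60),2,10)
    rep('nestall',reg&(y>110)&(y<350)&(zz>5)&(zz<70)&(S<70),2,10)
    rep('caps',reg&(y>110)&(y<300)&(zz>52),3,5)
    rep('sheet brackets',reg&(y<0)&(y>-320)&(zz>8)&(zz<70)&(S<60),4)
    rep('saddles',reg&(y<0)&(y>-320)&(zz>28)&(zz<70)&(S<60),4,10)
im=cv2.cvtColor(np.load('top0.npz')['im'],cv2.COLOR_RGB2BGR)[140:270,195:425]
cv2.imwrite('pics/c1.png',cv2.resize(im,None,fx=3.4,fy=3.4,interpolation=cv2.INTER_CUBIC))
E
python3 m.py
```

```text
top yellow px [302. 166.] mean [647.   -1.7  21.1] med z 21.0 p95z 25.6 rect [ 6.537e+02 -6.000e-01] [98.3 97.8] 23.7
top red px [302. 164.] mean [ 6.511e+02 -1.000e-01  5.970e+01] med z 53.2 p95z 81.4 rect [ 6.54e+02 -2.00e-01] [51.6 53.5] 46.4
top redtop px [302. 162.] mean [652.7  -1.8  78.7] med z 79.2 p95z 83.3 rect [652.9  -2. ] [46.6 14.1] 23.9
top mat px [296. 226.] mean [450.5  15.5   3.4] med z 3.4 p95z 7.6 rect [450.2  15.4] [147.2 157.4] 2.8
top nest px [229. 196.] mean [546.1 237.2  17.8] med z 17.5 p95z 21.6 rect [549.  244.1] [157.2 212.4] 85.5
top nestall px [230. 195.] mean [545.7 241.1  20.2] med z 16.6 p95z 56.8 rect [548.9 244. ] [157.6 212.3] 85.5
top caps px [236. 209.] mean [492.6 208.8  61.8] med z 60.5 p95z 71.7 rect [493.5 209.7] [28.3 55.4] 81.9
top caps px [241. 178.] mean [595.8 200.6  61.1] med z 59.0 p95z 71.6 rect [598. 201.] [27.6 57.2] 85.6
top sheet brackets px [349. 225.] mean [ 452.9 -162.4   32.5] med z 42.1 p95z 51.9 rect [ 456.6 -166.2] [75.9 52.5] 37.3
top saddles px [350. 224.] mean [ 453.8 -163.2   46. ] med z 47.0 p95z 53.1 rect [ 454.7 -16
[... 548 characters left out ...]
] [183.  214.4] 85.8
side caps px [301. 160.] mean [493.3 203.2  63.2] med z 61.4 p95z 75.4 rect [494.6 208.1] [33.7 56.2] 81.2
side caps px [327. 159.] mean [597.1 195.5  63.4] med z 61.3 p95z 75.1 rect [597.9 199. ] [29.5 55.8] 86.9
side sheet brackets px [308. 239.] mean [ 453.5 -175.8   33.5] med z 34.8 p95z 55.0 rect [ 450.7 -158.9] [76.4 65.1] 38.3
side sheet brackets px [309. 211.] mean [482.2 -29.1   9.5] med z 9.2 p95z 11.6 rect [481. -29.] [78.3 55.9] 57.7
side saddles px [308. 235.] mean [ 455.2 -172.2   47. ] med z 50.3 p95z 55.8 rect [ 456.4 -167.2] [58.9 35. ] 33.3
side saddles px [394. 220.] mean [ 752.3 -164.7   42.6] med z 44.1 p95z 49.5 rect [ 751.5 -164.5] [74.3 16.1] 89.2
```

View pics/c1.png

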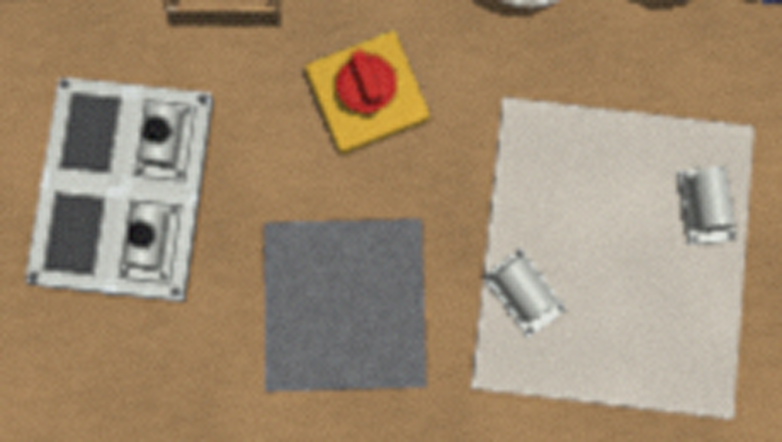

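```bash
cat > m2.py <<'E'
from h import *
import sys
def run(n,im,d,only=None):
    W=cloud(n,d); hsv=cv2.cvtColor(im,cv2.COLOR_RGB2HSV); S,V=hsv[...,1].astype(int),hsv[...,2].astype(int)
    x,y,z=W[...,0],W[...,1],W[...,2]; base=(x>350)&(x<720)
    def rep(nm,m,k,amin=15):
        m=cv2.morphologyEx(m.astype(np.uint8),cv2.MORPH_OPEN,np.ones((2,2))); c,_=cv2.findContours(m,0,cv2.CHAIN_APPROX_NONE)
        for q in sorted(c,key=cv2.contourArea)[::-1][:k]:
            if cv2.contourArea(q)<amin: continue
            mm=np.zeros_like(m); cv2.drawContours(mm,[q],-1,1,-1); P=W[(mm>0)&(m>0)]; r=cv2.minAreaRect(P[:,:2].astype(np.float32))
            print(n,nm,'px',q.reshape(-1,2).mean(0).round(),'z50/95',np.percentile(P[:,2],[50,95]).round(1),'rect',np.round(r[0],1),np.round(r[1],1),round(r[2],1))
    rep('mat',base&(S<70)&(V<135)&(y>-100)&(y<130)&(z<18)&(x<560),1)
    rep('nestfloor',base&(S<70)&(V<100)&(y>150)&(y<350)&(z<18)&(z>2),2)
    for zl in (28,):
        rep('fin>%d'%zl,base&(y>110)&(y<360)&(z>zl),4)
    rep('sheet>30',base&(y<-50)&(y>-450)&(z>30)&(z<75)&(S<70),4)
    rep('sheet>9',base&(y<-50)&(y>-450)&(z>9)&(z<75)&(S<70),4)
    rep('sheet',base&(y<-50)&(y>-450)&(S<70)&(V>130),1)
if __name__=='__main__':
    for n in('top','side'):
        q=np.load(n+'0.npz'); run(n,q['im'],q['d'])
E
python3 m2.py
```

```text
top mat px [297. 230.] z50/95 [nan nan] rect [435.8  12.4] [169.7 155.9] 3.0
top nestfloor px [217. 209.] z50/95 [nan nan] rect [497.2 283.8] [51.2 76. ] 88.1
top nestfloor px [222. 180.] z50/95 [nan nan] rect [nan nan] [0. 0.] 0.0
top fin>28 px [238. 210.] z50/95 [nan nan] rect [492.4 206.3] [30.2 56.5] 81.2
top fin>28 px [243. 180.] z50/95 [nan nan] rect [597.  198.3] [21.5 63.4] 64.5
top sheet>30 px [351. 226.] z50/95 [46.5 52.9] rect [ 453.2 -169.7] [56.2 38.7] 38.5
top sheet>30 px [405. 199.] z50/95 [46.  52.3] rect [ 550.5 -355. ] [59.  47.2] 8.4
top sheet>9 px [404. 201.] z50/95 [nan nan] rect [ 545.6 -355.1] [66.7 49.9] 10.9
top sheet>9 px [351. 227.] z50/95 [44.3 52.3] rect [ 453.  -168.1] [75.  47.6] 34.6
top sheet px [373. 217.] z50/95 [nan nan] rect [ 502.  -260.6] [242.8 303.8] 80.3
side mat px [296. 206.] z50/95 [ 7.7 10.6] rect [437.4   6. ] [154.6 107.9] 66.5
side nestfloor px [320. 156.] z50/95 [13.3 72. ] rect [582.5 250.3] [99.6 34.9] 80.1
side nestfloor px [295. 158.] z50/95 [13.2 72.9] rect [478.3 254.7] [109.6  27.2] 85.0
side fin>28 px [328. 162.] z50/95 [49.7 73. ] rect [620.1 216.3] [106.6  48.7] 51.8
side fin>28 px [302. 164.] z50/95 [51. 74.] rect [504.  238.1] [103.8  55.3] 79.5
side sheet>30 px [352. 277.] z50/95 [48.5 55.5] rect [ 561.8 -346.6] [84.9 40.4] 24.4
side sheet>30 px [309. 236.] z50/95 [nan nan] rect [ 468.5 -163.6] [82.9 27.4] 33.7
side sheet>9 px [351. 281.] z50/95 [29.8 54.8] rect [ 554.1 -345.7] [86.1 57.3] 9.1
side sheet>9 px [309. 239.] z50/95 [nan nan] rect [ 465.2 -169. ] [92.  39.1] 29.7
side sheet px [328. 266.] z50/95 [nan nan] rect [ 508.9 -267.2] [255.  289.3] 82.2
```

>>> servo_tool --series '[[[0, 0, 0, 0.096, -0.13, 0, -1], [0, 0, 0, 0.096, -0.13, 0, -1], [0, 0, 0, 0.096, -0.13, 0, -1], [0, 0, 0, 0.096, -0.13, 0, -1], [0, 0, 0, 0.096, -0.13, 0, -1], [0, 0, 0, 0.096, -0.13, 0, -1], [0, 0, 0, 0.096, -0.13, 0, -1], [0, 0, 0, 0.096, -0.13, 0, -1]]]'

```text
clock: 0.77
tcp_pos: [415.5, 322.0, 231.1]
tool_rot: [-0.0, 0.181, 0.983, -0.0]
force: [1.1, 0.1, -0.3]
finger_gap: 0.1
finger_force: 0.0
```

>>> servo_tool --series '[[[0, 0, 0, 0.096, -0.13, 0, -1], [0, 0, 0, 0.096, -0.13, 0, -1], [0, 0, 0, 0.096, -0.13, 0, -1], [0, 0, 0, 0.096, -0.13, 0, -1], [0, 0, 0, 0.096, -0.13, 0, -1], [0, 0, 0, 0.096, -0.13, 0, -1], [0, 0, 0, 0.096, -0.13, 0, -1], [0, 0, 0, 0.096, -0.13, 0, -1]]]'

```text
clock: 1.43
tcp_pos: [607.5, 62.0, 230.9]
tool_rot: [-0.001, 0.182, 0.983, 0.0]
force: [0.7, 0.4, 0.2]
finger_gap: -0.1
finger_force: 0.0
```

>>> servo_tool --series '[[[0, 0, 0, 0.096, -0.13, 0, -1], [0, 0, 0, 0.096, -0.13, 0, -1], [0, 0, 0, 0, 0, -0.12, -1], [0, 0, 0, 0, 0, -0.12, -1], [0, 0, 0, 0, 0, -0.12, -1], [0, 0, 0, 0, 0, 0, -1], [0, 0, 0, 0, 0, 0, -1], [0, 0, 0, 0, 0, 0, -1]]]'

```text
clock: 2.1
tcp_pos: [655.8, -1.1, 142.5]
tool_rot: [0.001, 0.181, 0.983, 0.0]
force: [0.2, -0.5, 0.2]
finger_gap: -0.1
finger_force: 0.0
```

>>> servo_tool --series '[[[0, 0, 0, -0.01, 0, -0.07, -1], [0, 0, 0, 0, 0, -0.07, -1], [0, 0, 0, 0, 0, -0.06, -1], [0, 0, 0, 0, 0, -0.016, -1], [0, 0, 0, 0, 0, -0.016, -1], [0, 0, 0, 0, 0, -0.016, -1], [0, 0, 0, 0, 0, -0.016, -1], [0, 0, 0, 0, 0, -0.016, -1]]]'

```text
clock: 2.77
tcp_pos: [654.3, -1.5, 73.5]
tool_rot: [0.002, 0.181, 0.983, -0.0]
force: [-4.1, -0.7, 42.7]
finger_gap: 0.3
finger_force: 22.4
```

>>> servo_tool --series '[[[0, 0, 0, 0, 0, -0.004, -1], [0, 0, 0, 0, 0, 0, -1], [0, 0, 0, 0, 0, 0, -1], [0, 0, 0, 0, 0, 0, -1], [0, 0, 0, 0, 0, 0.05, 1], [0, 0, 0, 0, 0, 0.15, 1], [0, 0, 0, 0, 0, 0.15, 1], [0, 0, 0, 0, 0, 0, 1]]]'

```text
clock: 3.43
tcp_pos: [657.5, -1.8, 166.0]
tool_rot: [0.008, 0.181, 0.983, 0.0]
force: [0.7, -0.4, 0.6]
finger_gap: 48.2
finger_force: 0.0
```

```bash
sed -i 's/P=W\[(mm>0)&(m>0)\]; r=/P=W[(mm>0)\&(m>0)]; P=P[~np.isnan(P[:,0])]; r=/' m2.py
cat > m3.py <<'E'
from h import *; from m2 import run
import sys
t=sys.argv[1]
im,d=cap('top','top%s.png'%t); run('top',im,d); np.savez('top%s.npz'%t,im=im,d=d)
ims,ds=cap('side'); np.savez('side%s.npz'%t,im=ims,d=ds)
a=cv2.resize(im[140:270,160:430],None,fx=2.9,fy=2.9); b=cv2.resize(ims[130:310,240:510],(783,522))[:200*1+322]
out=np.vstack([a,cv2.resize(ims[130:310,240:510],(783,522))])
out=cv2.resize(out,None,fx=.66,fy=.66)
cv2.imwrite('pics/v%s.png'%t,out[...,::-1]); print(out.shape)
E
python3 m3.py 1
```

```text
top mat px [307. 232.] z50/95 [3.3 7.7] rect [437.2 -14.6] [170.  104.5] 1.5
top nestfloor px [223. 176.] z50/95 [ 7.5 17.1] rect [535.8 182.4] [307.8  60.5] 48.6
top fin>28 px [168. 202.] z50/95 [790.8 795. ] rect [391.4 154.9] [95.1 84.8] 89.4
top sheet>30 px [351. 226.] z50/95 [46.4 52.3] rect [ 453.1 -169.4] [56.4 38.6] 37.6
top sheet>30 px [406. 199.] z50/95 [46.7 52.3] rect [ 550.7 -355.1] [59.4 46.1] 8.9
top sheet>9 px [404. 200.] z50/95 [43.1 51.9] rect [ 547.7 -353.9] [71.3 49.4] 8.9
top sheet>9 px [351. 227.] z50/95 [44.7 51.9] rect [ 452.8 -169.9] [78.5 45.1] 31.2
top sheet px [373. 217.] z50/95 [ 0.6 15.1] rect [ 494.  -259.8] [263.3 301.8] 84.8
(593, 517, 3)
```

View pics/v1.png

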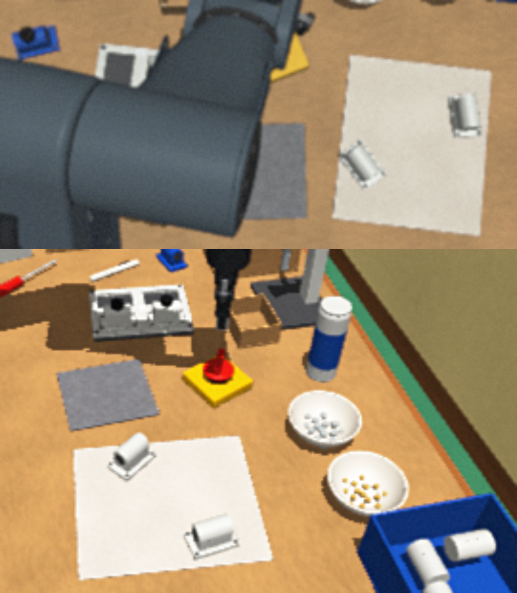

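```bash
python3 - <<'E'
from h import *; from m2 import run
q=np.load('top0.npz'); run('top',q['im'],q['d'])
# pocket floors / caps by darkness, ray-cast
im=q['im']; V=im.max(2).astype(int)
m=((V<95)).astype(np.uint8); m[:160]=0; m[230:]=0; m[:,:203]=0; m[:,258:]=0
c,_=cv2.findContours(m,0,cv2.CHAIN_APPROX_NONE)
for k in c:
    if cv2.contourArea(k)<15: continue
    for z in (10,20,62):
        P=np.array([ray('top',u,v,z)[:2] for u,v in k.reshape(-1,2)],np.float32); r=cv2.minAreaRect(P); print(z,k.mean(0).round(),np.round(r[0],1),np.round(r[1],1),round(r[2],1))
E
```

```text
top mat px [297. 230.] z50/95 [3.2 7.5] rect [436.3  11.1] [170.3 157.4] 2.6
top nestfloor px [217. 209.] z50/95 [ 7.4 12.3] rect [497.2 283.8] [51.2 76. ] 88.1
top nestfloor px [222. 180.] z50/95 [ 7.2 12.2] rect [601.1 275.5] [48.6 76.9] 84.6
top fin>28 px [238. 210.] z50/95 [54.5 70.3] rect [492.4 206.3] [30.2 56.5] 81.2
top fin>28 px [243. 180.] z50/95 [54.  70.1] rect [597.2 198.7] [29.8 58. ] 83.4
top sheet>30 px [351. 226.] z50/95 [46.5 52.9] rect [ 453.2 -169.7] [56.2 38.7] 38.5
top sheet>30 px [405. 199.] z50/95 [46.  52.3] rect [ 550.5 -355. ] [59.  47.2] 8.4
top sheet>9 px [404. 201.] z50/95 [43.9 51.5] rect [ 545.1 -354.5] [70.6 49.9] 7.0
top sheet>9 px [351. 227.] z50/95 [44.3 52.3] rect [ 453.  -168.1] [75.  47.6] 34.6
top sheet px [373. 217.] z50/95 [ 0.6 13.2] rect [ 494.2 -260. ] [263.7 302.4] 85.0
10 [[235. 209.]] [501.7 221.4] [27.2 23.9] 75.6
20 [[235. 209.]] [500.1 219.3] [27.  23.7] 75.6
62 [[235. 209.]] [493.4 210.5] [26.1 22.9] 75.6
10 [[216. 208.]] [501.4 287.7] [45.9 73.9] 85.2
20 [[216. 208.]] [499.8 285.1] [45.5 73.3] 85.2
62 [[216. 208.]] [493.  274.1] [44.  70.9] 85.2
10 [[240. 178.]] [611.1 213. ] [24.9 24.5] 1.8
20 [[240. 178.]] [608.7 211. ] [24.7 24.3] 1.8
62 [[240. 178.]] [598.3 202.5] [23.9 23.5] 1.8
10 [[221. 179.]] [605.5 279.6] [45.8 73.4] 85.2
20 [[221. 179.]] [603. 277.] [45.4 72.8] 85.2
62 [[221. 179.]] [592.9 266.3] [43.9 70.4] 85.2
```

>>> servo_tool --series '[[[0, 0, 0.06, -0.04, 0.136, 0, 1], [0, 0, 0.06, -0.04, 0.136, 0, 1], [0, 0, 0.062, -0.04, 0.136, 0, 1], [0, 0, 0, -0.04, 0.136, 0, 1], [0, 0, 0, -0.04, 0.136, 0, 1], [0, 0, 0, -0.04, 0.136, 0, 1], [0, 0, 0, 0, 0, -0.12, 1], [0, 0, 0, 0, 0, -0.12, 1]]]'

```text
clock: 4.2
tcp_pos: [591.9, 205.7, 97.7]
tool_rot: [0.001, 0.037, 0.999, 0.0]
force: [-0.4, -0.3, 0.7]
finger_gap: 85.0
finger_force: 0.0
```

>>> servo_tool --series '[[[0, 0, 0, 0, 0, -0.12, 1], [0, 0, 0, 0, 0, 0, 1], [0, 0, 0, 0, 0, 0, 1], [0, 0, 0, 0, 0, 0, 1], [0, 0, 0, 0, 0, 0, 1], [0, 0, 0, 0, 0, 0, 1], [0, 0, 0, 0, 0, 0, 1], [0, 0, 0, 0, 0, 0, 1]]]'

```text
clock: 4.87
tcp_pos: [593.2, 202.8, 69.1]
tool_rot: [0.001, 0.04, 0.999, 0.0]
force: [-0.4, -0.9, -0.6]
finger_gap: 85.6
finger_force: 0.0
```

>>> servo_tool --series '[[[0, 0, 0, 0.018, -0.004, 0, 1], [0, 0, 0, 0, 0, -0.06, 1], [0, 0, 0, 0, 0, -0.06, 1], [0, 0, 0, 0, 0, -0.04, 1], [0, 0, 0, 0, 0, -0.02, 1], [0, 0, 0, 0, 0, 0, 1], [0, 0, 0, 0, 0, 0, -1], [0, 0, 0, 0, 0, 0, -1]]]'

```text
clock: 5.53
tcp_pos: [597.5, 202.0, 23.4]
tool_rot: [0.001, 0.039, 0.999, 0.0]
force: [-0.5, 1.0, -0.3]
finger_gap: 63.7
finger_force: 0.0
```

>>> servo_tool --series '[[[0, 0, 0, 0, 0, 0, -1], [0, 0, 0, 0, 0, 0, -1], [0, 0, 0, 0, 0, 0, -1], [0, 0, 0, 0, 0, 0, -1], [0, 0, 0, 0, 0, 0, -1], [0, 0, 0, 0, 0, 0, -1], [0, 0, 0, 0, 0, 0, -1], [0, 0, 0, 0, 0, 0, -1]]]'

```text
clock: 6.2
tcp_pos: [597.7, 202.1, 23.8]
tool_rot: [0.001, 0.039, 0.999, 0.0]
force: [0.8, 0.3, 6.1]
finger_gap: 33.1
finger_force: 62.8
```

>>> servo_tool --series '[[[0, 0, 0, 0, 0, 0.04, -1], [0, 0, 0, 0, 0, 0.08, -1], [0, 0, 0, 0, 0, 0.08, -1], [0, 0, 0, -0.096, -0.118, 0, -1], [0, 0, 0, -0.096, -0.118, 0, -1], [0, 0, 0, -0.096, -0.118, 0, -1], [0, 0, 0, -0.096, -0.118, 0, -1], [0, 0, 0, -0.096, -0.118, 0, -1]]]'

```text
clock: 6.87
tcp_pos: [475.0, 53.5, 72.9]
tool_rot: [-0.001, 0.039, 0.999, -0.0]
force: [0.1, -1.4, -2.4]
finger_gap: 32.8
finger_force: 61.8
```

>>> servo_tool --series '[[[0, 0, 0, 0, 0, 0, -1], [0, 0, 0, 0, 0, -0.08, -1], [0, 0, 0, 0, 0, -0.08, -1], [0, 0, 0, 0, 0, 0, -1], [0, 0, 0, 0, 0, 0, -1], [0, 0, 0, 0, 0, 0, -1], [0, 0, 0, 0, 0, 0, -1], [0, 0, 0, 0, 0, 0, -1]]]'

```text
clock: 7.53
tcp_pos: [477.5, 54.6, 33.6]
tool_rot: [0.001, 0.039, 0.999, -0.0]
force: [-0.1, -0.2, -3.0]
finger_gap: 33.1
finger_force: 61.7
```

>>> servo_tool --series '[[[0, 0, 0, 0, 0, -0.02, -1], [0, 0, 0, 0, 0, -0.016, -1], [0, 0, 0, 0, 0, -0.01, -1], [0, 0, 0, 0, 0, -0.004, -1], [0, 0, 0, 0, 0, -0.003, -1], [0, 0, 0, 0, 0, 0, -1], [0, 0, 0, 0, 0, 0, -1], [0, 0, 0, 0, 0, 0, -1]]]'

```text
clock: 8.2
tcp_pos: [476.6, 54.4, 19.7]
tool_rot: [-0.0, 0.039, 0.999, 0.0]
force: [-1.9, -0.1, 3.1]
finger_gap: 33.0
finger_force: 62.4
```

Contact with the mat. Release, rise, and go to the second finished bracket (494.2, 210.3).

>>> servo_tool --series '[[[0, 0, 0, 0, 0, 0, 0.6], [0, 0, 0, 0, 0, 0, 0.6], [0, 0, 0, 0, 0, 0, 0.6], [0, 0, 0, 0, 0, 0, 0.6], [0, 0, 0, 0, 0, 0, 0.6], [0, 0, 0, 0, 0, 0.1, 0.6], [0, 0, 0, 0, 0, 0.14, 0.6], [0, 0, 0, 0, 0, 0.14, 1]]]'

```text
clock: 8.87
tcp_pos: [475.9, 54.4, 114.7]
tool_rot: [-0.002, 0.04, 0.999, 0.0]
force: [0.9, 1.2, 0.1]
finger_gap: 78.6
finger_force: 0.0
```

>>> servo_tool --series '[[[0, 0, 0, 0.017, 0.125, 0, 1], [0, 0, 0, 0.017, 0.125, 0, 1], [0, 0, 0, 0.017, 0.125, 0, 1], [0, 0, 0, 0.017, 0.125, 0, 1], [0, 0, 0, 0, 0.125, 0, 1], [0, 0, 0, 0, 0, -0.1, 1], [0, 0, 0, 0, 0, -0.1, 1], [0, 0, 0, 0, 0, 0, 1]]]'

```text
clock: 9.53
tcp_pos: [490.8, 210.8, 61.1]
tool_rot: [-0.004, 0.039, 0.999, -0.001]
force: [-1.9, 0.3, -0.4]
finger_gap: 85.4
finger_force: 0.0
```

>>> servo_tool --series '[[[0, 0, 0, 0.01, -0.002, 0, 1], [0, 0, 0, 0, 0, -0.05, 1], [0, 0, 0, 0, 0, -0.05, 1], [0, 0, 0, 0, 0, -0.04, 1], [0, 0, 0, 0, 0, -0.01, 1], [0, 0, 0, 0, 0, 0, 1], [0, 0, 0, 0, 0, 0, 1], [0, 0, 0, 0, 0, 0, -1]]]'

```text
clock: 10.2
tcp_pos: [497.0, 210.1, 27.8]
tool_rot: [0.001, 0.04, 0.999, 0.0]
force: [1.1, -0.4, -0.2]
finger_gap: 75.4
finger_force: 0.0
```

>>> servo_tool --series '[[[0, 0, 0, 0, 0, 0, -1], [0, 0, 0, 0, 0, 0, -1], [0, 0, 0, 0, 0, 0, -1], [0, 0, 0, 0, 0, 0, -1], [0, 0, 0, 0, 0, 0, -1], [0, 0, 0, 0, 0, 0, -1], [0, 0, 0, 0, 0, 0, -1], [0, 0, 0, 0, 0, 0, -1]]]'

```text
clock: 10.87
tcp_pos: [496.9, 210.3, 27.7]
tool_rot: [0.001, 0.039, 0.999, 0.0]
force: [-0.4, -0.4, 6.2]
finger_gap: 32.4
finger_force: 62.6
```

>>> servo_tool --series '[[[0, 0, 0, 0, 0, 0.06, -1], [0, 0, 0, 0, 0, 0.13, -1], [0, 0, 0, 0, 0, 0.13, -1], [0, 0, 0, -0.057, -0.157, 0, -1], [0, 0, 0, -0.057, -0.157, 0, -1], [0, 0, 0, -0.057, -0.157, 0, -1], [0, 0, 0, -0.057, -0.157, 0, -1], [0, 0, 0, -0.057, -0.157, 0, -1]]]'

```text
clock: 11.53
tcp_pos: [424.0, 13.2, 106.9]
tool_rot: [-0.0, 0.039, 0.999, 0.0]
force: [2.1, -0.9, -2.6]
finger_gap: 32.8
finger_force: 61.6
```

>>> servo_tool --series '[[[0, 0, 0, -0.057, -0.157, 0, -1], [0, 0, 0, 0, 0, 0, -1], [0, 0, 0, 0, 0, -0.1, -1], [0, 0, 0, 0, 0, -0.1, -1], [0, 0, 0, 0, 0, -0.06, -1], [0, 0, 0, 0, 0, 0, -1], [0, 0, 0, 0, 0, 0, -1], [0, 0, 0, 0, 0, 0, -1]]]'

```text
clock: 12.2
tcp_pos: [411.3, -24.7, 42.4]
tool_rot: [0.0, 0.039, 0.999, -0.0]
force: [1.3, 0.5, -1.4]
finger_gap: 32.7
finger_force: 61.5
```

>>> servo_tool --series '[[[0, 0, 0, 0, 0, -0.03, -1], [0, 0, 0, 0, 0, -0.02, -1], [0, 0, 0, 0, 0, -0.014, -1], [0, 0, 0, 0, 0, -0.006, -1], [0, 0, 0, 0, 0, -0.004, -1], [0, 0, 0, 0, 0, 0, -1], [0, 0, 0, 0, 0, 0, -1], [0, 0, 0, 0, 0, 0, -1]]]'

```text
clock: 12.87
tcp_pos: [411.1, -24.8, 23.7]
tool_rot: [0.0, 0.039, 0.999, 0.0]
force: [-0.7, 0.5, -1.0]
finger_gap: 32.7
finger_force: 61.7
```

>>> servo_tool --series '[[[0, 0, 0, 0, 0, -0.004, -1], [0, 0, 0, 0, 0, 0, 0.4], [0, 0, 0, 0, 0, 0, 0.4], [0, 0, 0, 0, 0, 0, 0.4], [0, 0, 0, 0, 0, 0, 0.4], [0, 0, 0, 0, 0, 0.12, 0.6], [0, 0, 0, 0, 0, 0.16, 0.6], [0, 0, 0, 0, 0, 0.16, 1]]]'

```text
clock: 13.53
tcp_pos: [409.9, -24.5, 132.6]
tool_rot: [-0.002, 0.04, 0.999, 0.001]
force: [1.8, 0.9, 0.3]
finger_gap: 78.4
finger_force: 0.0
```

```bash
sed -i "s/m=cv2.morphologyEx(m.astype(np.uint8),cv2.MORPH_OPEN,np.ones((2,2)));/m=m.astype(np.uint8);/" m2.py; python3 m3.py 2; python3 -c "from h import *; print(bot.read_state()['tcp_pos'])"
```

```text
top mat px [275. 211.] z50/95 [3.5 9.2] rect [493.9  84.4] [25.9 53.2] 88.6
top nestfloor px [239. 211.] z50/95 [ 7.8 11.8] rect [495.4 212. ] [45.8 75.3] 85.4
top nestfloor px [216. 208.] z50/95 [ 7.4 11.5] rect [501.6 288.3] [46.3 73.3] 84.9
top fin>28 px [167. 220.] z50/95 [828.5 839. ] rect [356.5 134. ] [47.5 13. ] 89.2
top sheet>30 px [350. 224.] z50/95 [47.1 53.2] rect [ 455.  -164.7] [56.6 33.7] 37.8
top sheet>30 px [404. 198.] z50/95 [46.5 52.9] rect [ 548.7 -347.4] [56.8 33.7] 7.0
top sheet>9 px [350. 226.] z50/95 [42.8 52.3] rect [ 455.  -164.5] [75.  47.7] 38.1
top sheet>9 px [402. 200.] z50/95 [41.7 52.4] rect [ 548.9 -348. ] [75.6 48.4] 9.3
top sheet px [372. 216.] z50/95 [ 0.7 31.1] rect [ 497.7 -256.7] [263.9 302.6] 84.9
(593, 517, 3)
[414.33909329 -25.81366838 137.03380135]
```

View pics/v2.png

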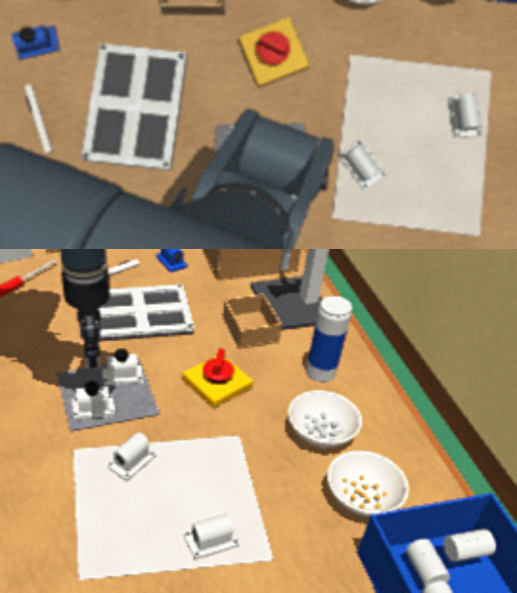

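>>> servo_tool --series '[[[0, 0, 0.079, 0.0326, -0.111, 0, 1], [0, 0, 0.079, 0.0326, -0.111, 0, 1], [0, 0, 0.079, 0.0326, -0.111, 0, 1], [0, 0, 0.079, 0.0326, -0.111, 0, 1], [0, 0, 0.079, 0.0326, -0.111, 0, 1], [0, 0, 0.079, 0, 0, -0.1, 1], [0, 0, 0, 0, 0, -0.14, 1], [0, 0, 0, 0, 0, 0, 1]]]'

```text
clock: 14.3
tcp_pos: [448.1, -162.1, 66.6]
tool_rot: [-0.004, -0.326, 0.945, 0.005]
force: [-1.9, 1.8, -0.1]
finger_gap: 85.7
finger_force: 0.0
```

>>> servo_tool --series '[[[0, 0, 0, 0, 0, 0, 1], [0, 0, 0, 0, 0, 0, 1], [0, 0, 0, 0, 0, 0, 1], [0, 0, 0, 0, 0, 0, 1], [0, 0, 0, 0, 0, 0, 1], [0, 0, 0, 0, 0, 0, 1], [0, 0, 0, 0, 0, 0, 1], [0, 0, 0, 0, 0, 0, 1]]]'

```text
clock: 14.97
tcp_pos: [452.1, -163.7, 73.1]
tool_rot: [0.0, -0.327, 0.945, -0.0]
force: [0.9, -0.5, -0.1]
finger_gap: 85.4
finger_force: 0.0
```

>>> servo_tool --series '[[[0, 0, 0, 0.012, -0.004, -0.06, 1], [0, 0, 0, 0, 0, -0.07, 1], [0, 0, 0, 0, 0, -0.06, 1], [0, 0, 0, 0, 0, -0.028, 1], [0, 0, 0, 0, 0, -0.01, 1], [0, 0, 0, 0, 0, 0, 1], [0, 0, 0, 0, 0, 0, 1], [0, 0, 0, 0, 0, 0, -1]]]'

```text
clock: 15.63
tcp_pos: [455.3, -164.9, 16.2]
tool_rot: [0.0, -0.327, 0.945, -0.001]
force: [0.3, 0.2, 0.5]
finger_gap: 75.6
finger_force: 0.0
```

>>> servo_tool --series '[[[0, 0, 0, 0, 0, 0, -1], [0, 0, 0, 0, 0, 0, -1], [0, 0, 0, 0, 0, 0, -1], [0, 0, 0, 0, 0, 0, -1], [0, 0, 0, 0, 0, 0, -1], [0, 0, 0, 0, 0, 0, -1], [0, 0, 0, 0, 0, 0, -1], [0, 0, 0, 0, 0, 0, -1]]]'

```text
clock: 16.3
tcp_pos: [455.2, -164.9, 16.2]
tool_rot: [0.0, -0.327, 0.945, -0.0]
force: [-1.2, 0.3, 5.6]
finger_gap: 32.7
finger_force: 61.4
```

>>> servo_tool --series '[[[0, 0, 0, 0, 0, 0.06, -1], [0, 0, 0, 0, 0, 0.13, -1], [0, 0, 0, 0, 0, 0.16, -1], [0, 0, -0.079, 0, 0, 0.05, -1], [0, 0, -0.079, 0.0156, 0.15, 0, -1], [0, 0, -0.079, 0.0156, 0.15, 0, -1], [0, 0, -0.079, 0.0156, 0.15, 0, -1], [0, 0, -0.079, 0.0156, 0.15, 0, -1]]]'

```text
clock: 16.97
tcp_pos: [468.9, -26.7, 115.5]
tool_rot: [-0.0, -0.041, 0.999, 0.0]
force: [0.3, -0.7, -3.0]
finger_gap: 33.2
finger_force: 60.3
```

>>> servo_tool --series '[[[0, 0, -0.079, 0.0156, 0.15, 0, -1], [0, 0, 0, 0.0156, 0.15, 0, -1], [0, 0, 0, 0.0156, 0.15, 0, -1], [0, 0, 0, 0.0156, 0.15, 0, -1], [0, 0, 0, 0.0156, 0.15, 0, -1], [0, 0, 0, 0.0156, 0.15, 0, -1], [0, 0, 0, 0, 0, -0.08, -1], [0, 0, 0, 0, 0, -0.08, -1]]]'

```text
clock: 17.63
tcp_pos: [493.4, 195.8, 75.7]
tool_rot: [0.002, 0.008, 1.0, 0.0]
force: [-0.9, -0.1, -2.4]
finger_gap: 33.2
finger_force: 60.5
```

>>> servo_tool --series '[[[0, 0, 0, 0, 0, -0.08, -1], [0, 0, 0, 0, 0, 0, -1], [0, 0, 0, 0, 0, 0, -1], [0, 0, 0, 0, 0, 0, -1], [0, 0, 0, 0, 0, 0, -1], [0, 0, 0, 0, 0, 0, -1], [0, 0, 0, 0, 0, 0, -1], [0, 0, 0, 0, 0, 0, -1]]]'

```text
clock: 18.3
tcp_pos: [493.2, 192.8, 56.3]
tool_rot: [0.001, 0.011, 1.0, 0.0]
force: [-0.3, -0.1, -2.9]
finger_gap: 32.7
finger_force: 60.5
```

```bash
python3 m3.py 3|grep -v sheet; python3 -c "from h import *; s=bot.read_state();print(s['tcp_pos'],s['tool_rot'],s['finger_gap'])"
```

```text
top mat px [293. 227.] z50/95 [3.5 8.6] rect [439.4  14.8] [170.1 157.1] 2.9
top nestfloor px [246. 179.] z50/95 [ 7.7 12.4] rect [608.3 188.2] [80.3 39.5] 27.0
top nestfloor px [222. 172.] z50/95 [ 6.6 11.6] rect [630.  278.6] [47.2 25.5] 87.8
top fin>28 px [167. 212.] z50/95 [755.9 777.7] rect [444.  215.4] [188.  210.5] 0.0
(593, 517, 3)
[492.92931868 192.85988765  56.00892714] [3.87516841e-04 1.07215810e-02 9.99942445e-01 6.03468131e-05] 33.04971940033454
```

View pics/v3.png

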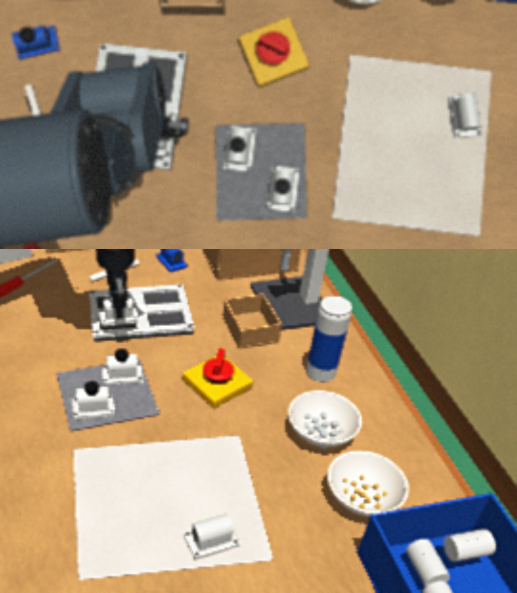

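>>> servo_tool --series '[[[0, 0, -0.019, 0.005, 0.035, 0, -1], [0, 0, -0.019, 0, 0.035, 0, -1], [0, 0, 0, 0, 0, -0.04, -1], [0, 0, 0, 0, 0, -0.03, -1], [0, 0, 0, 0, 0, 0, -1], [0, 0, 0, 0, 0, 0, -1], [0, 0, 0, 0, 0, 0, -1], [0, 0, 0, 0, 0, 0, -1]]]'

```text
clock: 19.07
tcp_pos: [494.0, 210.1, 38.0]
tool_rot: [-0.0, 0.041, 0.999, -0.0]
force: [0.4, 0.7, -2.8]
finger_gap: 33.0
finger_force: 60.5
```

```bash
python3 - <<'E'
from h import *
s=bot.read_state();print(s['tcp_pos'],s['tool_rot'])
ims,ds=cap('side'); ims2,_=cap('side')
a=((ims.astype(int)+ims2)//2).astype(np.uint8)[135:185,275:350]
cv2.imwrite('pics/c4.png',cv2.resize(a,None,fx=10,fy=10,interpolation=cv2.INTER_CUBIC)[...,::-1])
E
```

```text
[494.02190005 210.1010072   38.01525643] [-3.42681748e-05  4.05977135e-02  9.99175572e-01 -2.45260732e-05]
```

View pics/c4.png

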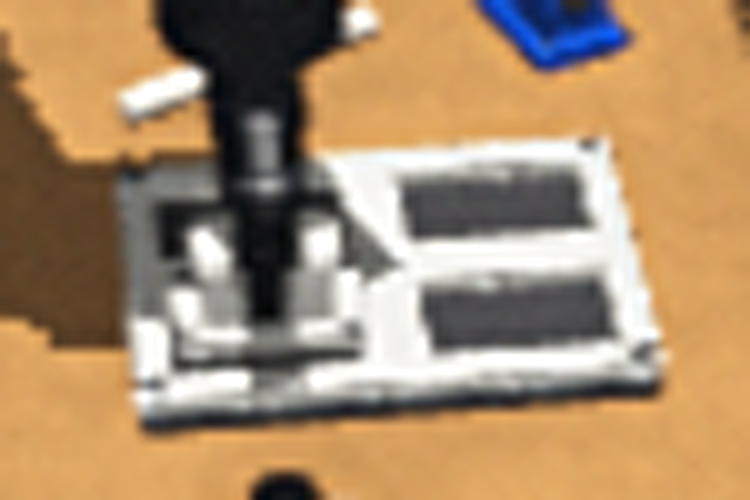

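>>> servo_tool --series '[[[0, 0, 0, 0.001, 0.001, -0.008, -1], [0, 0, 0, 0, 0, -0.008, -1], [0, 0, 0, 0, 0, -0.008, -1], [0, 0, 0, 0, 0, -0.008, -1], [0, 0, 0, 0, 0, -0.008, -1], [0, 0, 0, 0, 0, 0, -1], [0, 0, 0, 0, 0, 0, -1], [0, 0, 0, 0, 0, 0, -1]]]'

```text
clock: 19.83
tcp_pos: [494.2, 210.7, 28.0]
tool_rot: [-0.0, 0.04, 0.999, -0.0]
force: [1.1, 1.0, -1.6]
finger_gap: 32.7
finger_force: 60.5
```

Entered the pocket freely (bottom at ~15 mm, no force). Seat it.

>>> servo_tool --series '[[[0, 0, 0, 0, 0, -0.006, -1], [0, 0, 0, 0, 0, -0.006, -1], [0, 0, 0, 0, 0, -0.004, -1], [0, 0, 0, 0, 0, -0.004, -1], [0, 0, 0, 0, 0, 0, -1], [0, 0, 0, 0, 0, 0, -1], [0, 0, 0, 0, 0, 0, -1], [0, 0, 0, 0, 0, 0, -1]]]'

```text
clock: 20.5
tcp_pos: [494.1, 210.6, 23.2]
tool_rot: [-0.0, 0.04, 0.999, -0.0]
force: [-1.0, 0.1, 1.4]
finger_gap: 32.6
finger_force: 60.8
```

>>> servo_tool --series '[[[0, 0, 0, 0, 0, 0, 0.6], [0, 0, 0, 0, 0, 0, 0.6], [0, 0, 0, 0, 0, 0, 0.6], [0, 0, 0, 0, 0, 0, 0.6], [0, 0, 0, 0, 0, 0.1, 0.6], [0, 0, 0, 0, 0, 0.16, 0.6], [0, 0, 0, 0, 0, 0.16, 0.8], [0, 0, 0, 0.016, -0.15, 0.04, 1]]]'

```text
clock: 21.17
tcp_pos: [501.3, 177.9, 143.4]
tool_rot: [0.005, 0.037, 0.999, 0.002]
force: [0.5, 0.1, 1.5]
finger_gap: 85.4
finger_force: 0.0
```

>>> servo_tool --series '[[[0, 0, 0.035, 0.015, -0.15, 0, 1], [0, 0, 0.035, 0.015, -0.15, 0, 1], [0, 0, 0.035, 0.015, -0.15, 0, 1], [0, 0, 0.035, 0.015, -0.15, 0, 1], [0, 0, 0, 0.015, -0.15, 0, 1], [0, 0, 0, 0.015, -0.15, 0, 1], [0, 0, 0, 0.015, -0.15, 0, 1], [0, 0, 0, 0.015, -0.15, 0, 1]]]'

```text
clock: 21.83
tcp_pos: [528.0, -128.7, 138.1]
tool_rot: [0.0, -0.069, 0.998, 0.0]
force: [0.4, 0.6, -0.5]
finger_gap: 85.4
finger_force: 0.0
```

```bash
python3 m3.py 4; python3 -c "from h import *; s=bot.read_state();print(s['tcp_pos'],s['tool_rot'],s['finger_gap'])"
```

```text
top nestfloor px [245. 174.] z50/95 [ 7.3 11.7] rect [622.7 201.6] [47.2 29. ] 77.5
top fin>28 px [189. 214.] z50/95 [811.  816.8] rect [365.8 113.9] [ 9.2 31.8] 85.1
top sheet>30 px [404. 198.] z50/95 [47.3 52.6] rect [ 548.5 -347.6] [57.4 33.8] 5.7
top sheet>9 px [403. 200.] z50/95 [43.6 52.4] rect [ 549.5 -347.9] [75.5 48. ] 7.8
top sheet px [388. 219.] z50/95 [ 0.7 12.1] rect [ 498.  -254.4] [268.3 303. ] 84.7
(593, 517, 3)
[ 530.29272658 -133.02823114  138.43918812] [ 0.00206364 -0.06635273  0.99779231 -0.00188581] 85.56207727094639
```

View pics/v4.png

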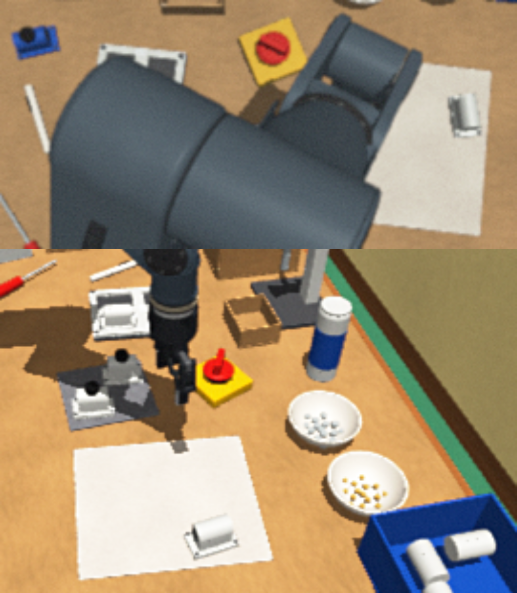

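>>> servo_tool --series '[[[0, 0, 0, 0.0127, -0.143, 0, 1], [0, 0, 0, 0.0127, -0.143, 0, 1], [0, 0, 0, 0.0127, -0.143, 0, 1], [0, 0, 0, 0.0127, -0.143, 0, 1], [0, 0, 0, 0.0127, -0.143, 0, 1], [0, 0, 0, 0.0127, -0.143, 0, 1], [0, 0, 0, 0, 0, -0.12, 1], [0, 0, 0, 0, 0, -0.12, 1]]]'

```text
clock: 22.6
tcp_pos: [549.1, -344.8, 79.4]
tool_rot: [0.003, -0.068, 0.998, -0.003]
force: [-0.3, 0.4, -1.3]
finger_gap: 85.0
finger_force: 0.0
```

>>> servo_tool --series '[[[0, 0, 0, 0, 0, -0.06, 1], [0, 0, 0, 0, 0, 0, 1], [0, 0, 0, 0, 0, 0, 1], [0, 0, 0, 0, 0, 0, 1], [0, 0, 0, 0, 0, 0, 1], [0, 0, 0, 0, 0, 0, 1], [0, 0, 0, 0, 0, 0, 1], [0, 0, 0, 0, 0, 0, 1]]]'

```text
clock: 23.27
tcp_pos: [547.7, -341.6, 64.1]
tool_rot: [0.001, -0.07, 0.998, -0.001]
force: [0.0, -0.9, 0.5]
finger_gap: 85.7
finger_force: 0.0
```

>>> servo_tool --series '[[[0, 0, 0, 0.006, -0.025, 0, 1], [0, 0, 0, 0, 0, -0.07, 1], [0, 0, 0, 0, 0, -0.07, 1], [0, 0, 0, 0, 0, -0.04, 1], [0, 0, 0, 0, 0, -0.012, 1], [0, 0, 0, 0, 0, 0, 1], [0, 0, 0, 0, 0, 0, 1], [0, 0, 0, 0, 0, 0, 1]]]'

```text
clock: 23.93
tcp_pos: [549.3, -348.1, 15.9]
tool_rot: [0.001, -0.069, 0.998, -0.001]
force: [0.6, -0.0, 0.4]
finger_gap: 85.4
finger_force: 0.0
```

>>> servo_tool --series '[[[0, 0, 0, 0, 0, 0, -1], [0, 0, 0, 0, 0, 0, -1], [0, 0, 0, 0, 0, 0, -1], [0, 0, 0, 0, 0, 0, -1], [0, 0, 0, 0, 0, 0, -1], [0, 0, 0, 0, 0, 0, -1], [0, 0, 0, 0, 0, 0, -1], [0, 0, 0, 0, 0, 0, -1]]]'

```text
clock: 24.6
tcp_pos: [549.2, -348.0, 15.6]
tool_rot: [0.0, -0.069, 0.998, -0.0]
force: [-0.4, 0.2, 4.8]
finger_gap: 32.9
finger_force: 62.2
```

>>> servo_tool --series '[[[0, 0, 0, 0, 0, 0.06, -1], [0, 0, 0, 0, 0, 0.13, -1], [0, 0, 0, 0, 0, 0.16, -1], [0, 0, -0.034, 0.01, 0.1, 0.05, -1], [0, 0, -0.034, 0.013, 0.14, 0, -1], [0, 0, -0.034, 0.013, 0.14, 0, -1], [0, 0, -0.034, 0.013, 0.14, 0, -1], [0, 0, 0, 0.013, 0.14, 0, -1]]]'

```text
clock: 25.27
tcp_pos: [563.2, -180.7, 114.3]
tool_rot: [-0.001, 0.039, 0.999, 0.001]
force: [0.6, -0.1, -2.2]
finger_gap: 33.3
finger_force: 61.6
```

>>> servo_tool --series '[[[0, 0, 0, 0.013, 0.14, 0, -1], [0, 0, 0, 0.013, 0.14, 0, -1], [0, 0, 0, 0.013, 0.14, 0, -1], [0, 0, 0, 0.013, 0.14, 0, -1], [0, 0, 0, 0.013, 0.14, 0, -1], [0, 0, 0, 0.013, 0.14, 0, -1], [0, 0, 0, 0.013, 0.14, 0, -1], [0, 0, 0, 0.013, 0.14, 0, -1]]]'

```text
clock: 25.93
tcp_pos: [589.1, 99.2, 114.1]
tool_rot: [-0.001, 0.037, 0.999, 0.0]
force: [0.2, -0.8, -1.9]
finger_gap: 32.7
finger_force: 61.6
```

>>> servo_tool --series '[[[0, 0, 0, 0.013, 0.14, 0, -1], [0, 0, 0, 0.013, 0.14, 0, -1], [0, 0, 0, 0.013, 0.14, 0, -1], [0, 0, 0, 0, 0, -0.08, -1], [0, 0, 0, 0, 0, -0.08, -1], [0, 0, 0, 0, 0, 0, -1], [0, 0, 0, 0, 0, 0, -1], [0, 0, 0, 0, 0, 0, -1]]]'

```text
clock: 26.6
tcp_pos: [600.0, 202.1, 75.0]
tool_rot: [-0.0, 0.038, 0.999, -0.0]
force: [0.3, 0.4, -0.6]
finger_gap: 33.1
finger_force: 61.5
```

>>> servo_tool --series '[[[0, 0, -0.003, -0.008, 0, -0.05, -1], [0, 0, 0, 0, 0, -0.06, -1], [0, 0, 0, 0, 0, -0.042, -1], [0, 0, 0, 0, 0, 0, -1], [0, 0, 0, 0, 0, 0, -1], [0, 0, 0, 0, 0, 0, -1], [0, 0, 0, 0, 0, 0, -1], [0, 0, 0, 0, 0, 0, -1]]]'

```text
clock: 27.27
tcp_pos: [598.7, 202.5, 38.0]
tool_rot: [0.001, 0.04, 0.999, 0.0]
force: [0.3, -0.9, -1.4]
finger_gap: 32.9
finger_force: 61.5
```

```bash
python3 - <<'E'
from h import *
s=bot.read_state();print(s['tcp_pos'],s['tool_rot'])
ims,ds=cap('side'); ims2,_=cap('side')
a=((ims.astype(int)+ims2)//2).astype(np.uint8)[135:215,275:375]
cv2.imwrite('pics/c5.png',cv2.resize(a,None,fx=7.5,fy=7.5,interpolation=cv2.INTER_CUBIC)[...,::-1])
E
```

```text
[598.68888865 202.49429565  37.99723361] [8.62272820e-04 3.97356559e-02 9.99209839e-01 1.80536035e-04]
```

View pics/c5.png

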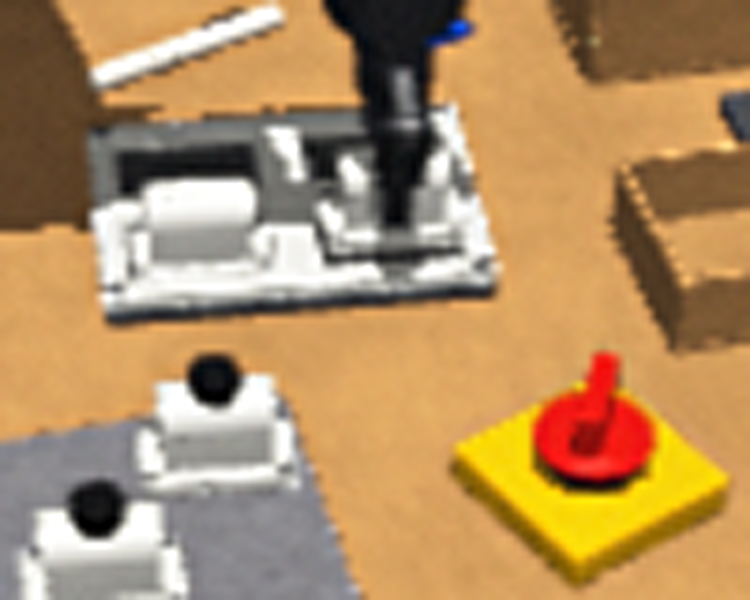

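>>> servo_tool --series '[[[0, 0, 0, -0.003, -0.002, -0.008, -1], [0, 0, 0, 0, 0, -0.008, -1], [0, 0, 0, 0, 0, -0.008, -1], [0, 0, 0, 0, 0, -0.008, -1], [0, 0, 0, 0, 0, -0.008, -1], [0, 0, 0, 0, 0, 0, -1], [0, 0, 0, 0, 0, 0, -1], [0, 0, 0, 0, 0, 0, -1]]]'

```text
clock: 28.03
tcp_pos: [597.2, 201.9, 27.0]
tool_rot: [-0.0, 0.04, 0.999, -0.0]
force: [-0.2, -0.8, -1.9]
finger_gap: 32.8
finger_force: 61.5
```

>>> servo_tool --series '[[[0, 0, 0, 0, 0, -0.006, -1], [0, 0, 0, 0, 0, -0.006, -1], [0, 0, 0, 0, 0, -0.004, -1], [0, 0, 0, 0, 0, -0.002, -1], [0, 0, 0, 0, 0, 0, -1], [0, 0, 0, 0, 0, 0, -1], [0, 0, 0, 0, 0, 0, -1], [0, 0, 0, 0, 0, 0, -1]]]'

```text
clock: 28.7
tcp_pos: [597.1, 201.9, 22.6]
tool_rot: [-0.0, 0.04, 0.999, -0.0]
force: [-1.4, 0.2, 0.1]
finger_gap: 33.0
finger_force: 61.7
```

>>> servo_tool --series '[[[0, 0, 0, 0, 0, -0.002, 0.6], [0, 0, 0, 0, 0, 0, 0.6], [0, 0, 0, 0, 0, 0, 0.6], [0, 0, 0, 0, 0, 0, 0.6], [0, 0, 0, 0, 0, 0.1, 0.6], [0, 0, 0, 0, 0, 0.16, 0.6], [0, 0, 0, 0, 0, 0.16, 0.6], [0, 0, 0, 0, 0, 0.08, 0.6]]]'

```text
clock: 29.37
tcp_pos: [599.6, 202.4, 151.7]
tool_rot: [0.003, 0.04, 0.999, 0.001]
force: [1.1, -0.5, 0.2]
finger_gap: 68.4
finger_force: 0.0
```

>>> servo_tool --series '[[[0, 0, -0.077, -0.07, -0.134, 0, 0], [0, 0, -0.077, -0.07, -0.134, 0, 0], [0, 0, -0.077, -0.07, -0.134, 0, 0], [0, 0, -0.077, -0.07, -0.134, 0, 0], [0, 0, -0.077, -0.07, -0.134, 0, 0], [0, 0, -0.077, -0.07, -0.134, 0, 0], [0, 0, -0.077, -0.07, -0.134, 0, 0], [0, 0, -0.077, -0.07, -0.134, 0, 0]]]'

```text
clock: 30.03
tcp_pos: [456.5, -67.4, 147.4]
tool_rot: [0.001, 0.502, 0.865, 0.0]
force: [0.3, -1.0, 0.1]
finger_gap: 42.7
finger_force: 0.0
```

>>> servo_tool --series '[[[0, 0, -0.077, 0, -0.05, 0, 0], [0, 0, -0.077, 0, 0, 0, 0], [0, 0, -0.077, 0, 0, 0, 0], [0, 0, -0.077, 0, 0, 0, 0], [0, 0, -0.077, 0, 0, 0, 0], [0, 0, -0.077, 0, 0, 0, 0], [0, 0, -0.077, 0, 0, 0, 0], [0, 0, 0, 0, 0, 0, 0]]]'

```text
clock: 30.7
tcp_pos: [457.4, -78.7, 147.3]
tool_rot: [0.0, 0.812, 0.583, 0.0]
force: [0.3, -0.1, -0.2]
finger_gap: 43.1
finger_force: 0.0
```

```bash
cat > m6.py <<'E'
from h import *
import sys
t=sys.argv[1]
s=bot.read_state();print(s['tcp_pos'],s['tool_rot'],s['finger_gap'])
for n in('top','side'):
    im,d=cap(n); W=cloud(n,d); np.savez(n+t+'.npz',im=im,d=d)
    hsv=cv2.cvtColor(im,cv2.COLOR_RGB2HSV); H,S,V=[hsv[...,i].astype(int) for i in range(3)]; x,y,z=[W[...,i] for i in range(3)]
    def rep(nm,m,k,amin=5):
        m=m.astype(np.uint8); c,_=cv2.findContours(m,0,cv2.CHAIN_APPROX_NONE)
        for q in sorted(c,key=cv2.contourArea)[::-1][:k]:
            if cv2.contourArea(q)<amin: continue
            mm=np.zeros_like(m); cv2.drawContours(mm,[q],-1,1,-1); P=W[(mm>0)&(m>0)]; P=P[~np.isnan(P[:,0])]; r=cv2.minAreaRect(P[:,:2].astype(np.float32))
            print(n,nm,'z50/95',np.percentile(P[:,2],[50,95]).round(1),'rect',np.round(r[0],1),np.round(r[1],1),round(r[2],1))
    red=((H<6)|(H>174))&(S>150)&(x>600)&(x<720)&(abs(y)<60)
    rep('bar',red&(z>62),1); rep('red',red&(z>20),1)
    rep('nest sad',(x>440)&(x<660)&(y>150)&(y<330)&(z>30)&(z<80),3)
    rep('mat sad',(x>350)&(x<530)&(y>-80)&(y<110)&(z>20)&(z<80)&(S<60),3)
    if n=='top': a=im[140:270,160:330]
    else: b=im[130:230,240:400]
o=np.vstack([cv2.resize(a,(600,300*0+459)),cv2.resize(b,(600,375))]); o=cv2.resize(o,None,fx=.7,fy=.7); cv2.imwrite('pics/w%s.png'%t,o[...,::-1]); print(o.shape)
E
python3 m6.py 6
```

```text
[457.42254726 -78.73005557 147.29169943] [3.17404842e-04 8.12188448e-01 5.83395051e-01 1.95773564e-04] 43.085687062497435
top bar z50/95 [71.  74.4] rect [654.3  -2.4] [47.3 13. ] 65.0
top red z50/95 [45.4 72.5] rect [653.2  -1.1] [50.5 55.5] 45.4
top nest sad z50/95 [53.8 59.3] rect [494.6 209.4] [34.1 57.1] 85.0
top nest sad z50/95 [53.2 59.5] rect [597.7 200.3] [34.3 57.5] 85.9
top mat sad z50/95 [52.9 67.5] rect [479.8  55.1] [32.  63.7] 78.4
side bar z50/95 [74.1 77.7] rect [655.8  -3. ] [52.  13.2] 66.1
side red z50/95 [48.7 76.4] rect [654.3  -5. ] [53.6 54.7] 48.6
side nest sad z50/95 [53.  63.5] rect [597.8 195.2] [31.1 56.3] 85.1
side mat sad z50/95 [49.4 69.6] rect [408.8 -30.1] [36.3 65.6] 76.5
side mat sad z50/95 [44.7 62.1] rect [476.8  45.3] [29.2 57.3] 88.2
(584, 420, 3)
```

View pics/w6.png

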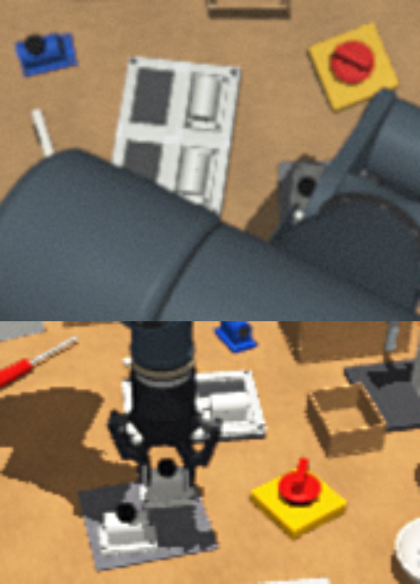

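>>> servo_tool --series '[[[0, 0, -0.035, 0.131, 0.051, 0, 0], [0, 0, -0.036, 0.131, 0.051, 0, 0], [0, 0, 0, 0.131, 0.051, 0, 0], [0, 0, 0, 0.131, 0.051, 0, 0], [0, 0, 0, 0.131, 0.051, 0, 0], [0, 0, 0, 0.131, 0.051, 0, 0], [0, 0, 0, 0, 0, -0.08, 0], [0, 0, 0, 0, 0, -0.08, 0]]]'

```text
clock: 31.47
tcp_pos: [657.3, -1.3, 107.8]
tool_rot: [0.002, 0.842, 0.54, 0.002]
force: [-1.3, 0.3, -1.3]
finger_gap: 42.7
finger_force: 0.0
```

>>> servo_tool --series '[[[0, 0, 0, 0, 0, 0, 0], [0, 0, 0, 0, 0, 0, 0], [0, 0, 0, 0, 0, 0, 0], [0, 0, 0, 0, 0, 0, 0], [0, 0, 0, 0, 0, 0, 0], [0, 0, 0, 0, 0, 0, 0], [0, 0, 0, 0, 0, 0, 0], [0, 0, 0, 0, 0, 0, 0]]]'

```text
clock: 32.13
tcp_pos: [653.9, -2.2, 107.6]
tool_rot: [0.0, 0.843, 0.538, 0.0]
force: [-0.6, 0.3, 0.4]
finger_gap: 42.9
finger_force: 0.0
```

>>> servo_tool --series '[[[0, 0, 0, 0, 0, -0.07, 0], [0, 0, 0, 0, 0, -0.07, 0], [0, 0, 0, 0, 0, -0.05, 0], [0, 0, 0, 0, 0, -0.026, 0], [0, 0, 0, 0, 0, 0, 0], [0, 0, 0, 0, 0, 0, -1], [0, 0, 0, 0, 0, 0, -1], [0, 0, 0, 0, 0, 0, -1]]]'

```text
clock: 32.8
tcp_pos: [655.3, -2.5, 54.2]
tool_rot: [0.001, 0.843, 0.538, 0.001]
force: [2.5, -0.9, -0.1]
finger_gap: 12.9
finger_force: 61.2
```

>>> servo_tool --series '[[[0, 0, 0, 0, 0, 0, -1], [0, 0, 0, 0, 0, 0, -1], [0, 0, 0, 0, 0, 0, -1], [0, 0, 0, 0, 0, 0, -1], [0, 0, 0, 0, 0, 0, -1], [0, 0, 0, 0, 0, 0, -1], [0, 0, 0, 0, 0, 0, -1], [0, 0, 0, 0, 0, 0, -1]]]'

```text
clock: 33.47
tcp_pos: [655.2, -2.5, 54.1]
tool_rot: [0.001, 0.843, 0.538, 0.001]
force: [3.0, -1.1, 5.5]
finger_gap: 13.0
finger_force: 62.1
```

>>> servo_tool --series '[[[0, 0, -0.056, 0, 0, 0.004, -1], [0, 0, -0.056, 0, 0, 0.004, -1], [0, 0, -0.056, 0, 0, 0.004, -1], [0, 0, -0.056, 0, 0, 0.004, -1], [0, 0, -0.056, 0, 0, 0.004, -1], [0, 0, -0.056, 0, 0, 0.004, -1], [0, 0, -0.056, 0, 0, 0.004, -1], [0, 0, -0.056, 0, 0, 0.004, -1]]]'

```text
clock: 34.13
tcp_pos: [654.0, -1.1, 62.0]
tool_rot: [-0.001, 0.977, 0.213, 0.001]
force: [1.6, 1.9, 6.2]
finger_gap: 12.8
finger_force: 62.2
```

Followed 8 mm and 40° with low force. Release, rise straight up, and check.

>>> servo_tool --series '[[[0, 0, 0, 0, 0, 0, -0.3], [0, 0, 0, 0, 0, 0, 0], [0, 0, 0, 0, 0, 0, 0], [0, 0, 0, 0, 0, 0, 0], [0, 0, 0, 0, 0, 0.1, 0], [0, 0, 0, 0, 0, 0.15, 0], [0, 0, 0, 0, 0, 0.15, 0], [0, 0, 0, 0, 0, 0, 0]]]'

```text
clock: 34.8
tcp_pos: [658.2, -2.7, 168.4]
tool_rot: [0.003, 0.977, 0.215, 0.006]
force: [-0.3, -0.1, 1.2]
finger_gap: 43.0
finger_force: 0.0
```

>>> servo_tool --series '[[[0, 0, 0, -0.1, -0.12, 0.05, 0], [0, 0, 0, -0.1, -0.12, 0.05, 0], [0, 0, 0, -0.1, -0.12, 0, 0], [0, 0, 0, 0, -0.12, 0, 0], [0, 0, 0, 0, -0.12, 0, 0], [0, 0, 0, 0, -0.12, 0, 0], [0, 0, 0, 0, -0.12, 0, 0], [0, 0, 0, 0, 0, 0, 0]]]'

```text
clock: 35.47
tcp_pos: [578.9, -218.1, 185.7]
tool_rot: [0.002, 0.977, 0.213, 0.0]
force: [0.1, 0.4, -0.2]
finger_gap: 42.7
finger_force: 0.0
```

```bash
python3 m6.py 7
```

```text
[ 578.8682765  -218.12360298  185.74467343] [1.80187552e-03 9.77128497e-01 2.12641924e-01 2.54284356e-04] 42.667145248647
top bar z50/95 [77.8 81.7] rect [652.9  -2.2] [46.3 14. ] 24.2
top red z50/95 [53.7 80.7] rect [6.52e+02 4.00e-01] [51.  55.2] 7.8
side nest sad z50/95 [53.  63.1] rect [597.6 195. ] [31.9 55.8] 89.8
side nest sad z50/95 [53.  62.8] rect [495.3 201.7] [29.  52.5] 78.5
side mat sad z50/95 [50.6 70.2] rect [408.8 -31.7] [38.  57.4] 87.7
side mat sad z50/95 [47.3 68. ] rect [478.1  50.5] [41.6 64.5] 84.5
(584, 420, 3)
```

View pics/w7.png

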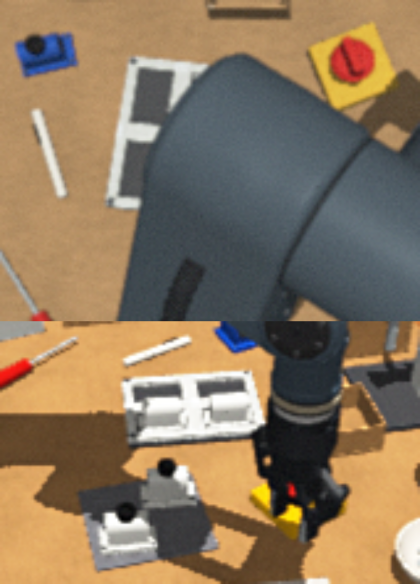

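The head is up: the bar is back at 24° and its top reads about 80 mm. All brackets are in place (two seated in the nest, two standing on the mat), and the arm is clear.

```bash
python3 -c "from bench import bot; print(bot.hand_in())"
```

```text
the job is handed in; nothing more can be done
None
```

The job is handed in, with no verdict returned: I latched the stop, stood both finished brackets on the mat, seated both bare brackets in nest pockets, then released the stop, and a last camera check showed all of it in place.

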